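Free the drying peg and hang the L-bracket level

ROBOT

A 6-joint arm with a two-finger parallel gripper is mounted at the origin on the work surface. World frame = base frame: x ahead of the robot, y to its left, z up, the work surface at z = 0. Lengths are in m, angles in rad, forces in N, time in s.
With the tool pointing down it reaches from about 0.275 to 0.875 m from the base axis. Payload 12.5 kg.
Tool frame: the origin (TCP) lies at the very end of the fingers, on their centre line; the grasp point (between the pads) lies 19 mm behind it (r.grip_depth is the distance from the TCP to the grasp point, in m); z points along the fingers, y is the line along which they close (so a half turn about z gives the same grasp; the last joint's range is limited). The gripper opens to 85 mm and grips with 20 to 120 N. Pads are 22 mm wide; open, the fingers measure 114 mm over their backs; the gripper's body (76 mm by 85 mm) begins 54 mm behind the grasp point. The pads swing forward as they close: fully open they stand 13 mm farther back than shut.
Start: joints at [-1.233, 0.351, 1.652, -0, 1.139, -0.085], TCP at [0.226, -0.502, 0.195] pointing down, gripper open.
Joint ranges: [-2.75, 2.75], [-0.79, 2.1], [0.01, 2.65], [-1.57, 4.71], [0.07, 3.14], [-2.87, 2.87]. Speed limits (rad/s): [2.22, 2.22, 2.79, 3.14, 3.14, 3.14].

INTERFACE

Orientations are given as a unit quaternion [x, y, z, w].
In Python, from bench import r gives the robot as it stands.
- The arm moves only by the tool servo_tool, never from a script. Its argument "steps" is a list of rows, each a list of 3 entries, a list of its own where there are three numbers: the finger opening in mm, from 0 to 85.4, then the shift along the tool's x, y, z in units of 300 mm (1.0 is 300 mm), then the turn, a rotation vector about the tool's x, y, z in units of pi rad (1.0 is pi rad). A call has 1 to 8 rows; each row shifts and turns the commanded pose from where the row before left it, along the tool's axes as they then stand; what a row does not reach is not made up. A row lasts 1/10 s, in which the tool goes at most 50 mm and 8.59 degrees, less where a joint would pass 70% of its speed; a pose out of reach is approached as far as the arm can. A call with a number of a shift or a turn outside -1 to 1 is refused whole. A call with a gripper value outside its range is refused whole. The fingers move at their own pace and stop on an object; "squeeze" is the grip in N (left out, the last holds). Time passes only in rows, so rows that do not move let the fingers close. It gives the time, the measured TCP pose, the force, the opening and the grip force at its end, in the units of the state.
- r.get_obs(): the state, without advancing time (a new reading comes with each control period).
- r.read_camera(name): name is "side" or "top"; returns a dict with "pixels" (400x640x3 uint8, blue, green, red), "fx", "fy", "cx", "cy" (pixels), "view" (4x4, takes a point from world to camera coordinates). Camera axes: x right, y down, z forward; pixel columns grow to the right and rows downward; lengths in m; the calibration is good to about 2 mm. A picture is of the moment at which its call begins. There is no depth.
- r.sign_off(): hands the job in; it is judged then, once.
The state is a dict: "t": time; "joint_pos": joint angles; "dq": joint speeds; "tau": joint torques, N m; "tool_pos": TCP position; "tcp_rot": TCP orientation; "contact_force": force on the tool from outside, world axes, zero at the start; "moment": the same for the moment, N m; "width": finger opening in m; "finger_force": force on a finger pad.
Only numpy, scipy, OpenCV 4.12 (cv2) and the standard library are available. Lean on these libraries where they do the work, as an engineer would, in place of code of your own. Each camera call takes 0.05 s, during which the arm holds its last target. There are 200 camera calls.

TASK

The peg of the drying stand still carries the dry rectangular test panel: take it off and set it upright, hole at the top, on the sloped wooden easel, its foot on the ledge near the middle and its back flat against the sloped face. Then take the L-shaped bracket out of its cradle and hang it on the freed peg, leg downward, by the one of its four holes that makes its long edge hang level, let go and leave it hanging still. Leave the paint jar, the squeeze bottle and the brush pot standing where they are.

Things in the scene. Friction and masses are not known exactly. Their poses are not given: they have to be found in the camera images.
- bracket: L-shaped uniform sheet, grey primer, 6 mm thick, 0.24 kg. x through the sheet (middle at 0), y along the bar, z up; origin level with the leg's lower end, under the bar's middle. Bar y -90 to 90, z 130 to 180 mm (top edge = long edge); leg y 40 to 90, z 0 to 130. Four 16 mm through-holes in the bar at z 154. Starts upright in the cradle; pinch its top edge from above
- hole1 (a point): centre of the bracket's hole 1, at y -60 mm, z 154 mm in the bracket's frame (free end of the bar)
- hole2 (a point): centre of hole 2, at y -16 mm, z 154 mm
- hole3 (a point): centre of hole 3, at y +28 mm, z 154 mm
- hole4 (a point): centre of hole 4, at y +72 mm, z 154 mm (over the leg)
- cradle: fixed wooden cradle, axes as the bracket's; origin under its base (100 x 210 x 12 mm). The leg stands on the base between cheeks 48 mm high (9 mm slot); the bar's free end lies on a post 142 mm high between cheeks reaching 163 mm. Lift the bracket straight up 50 mm or more, then draw it along -x (towards the robot), or lift it 160 mm: moved sideways lower down, its leg catches the post
- panel: rectangular test panel in grey primer, 90 mm wide (y) x 130 mm high (z) x 6 mm thick (x, mid-sheet at 0), 0.18 kg; origin at the middle of its lower edge. One 16 mm hole at z 104 mm. It starts hanging on the peg by that hole, free to swing; its plane is square to the peg
- panel_hole (a point): centre of the panel's hole
- panel_foot (a point): middle of the panel's lower edge
- stand: fixed dark steel drying stand; origin on the table below the peg's middle; base 130 x 130 x 12 mm, post 18 mm square at x +50, 201 mm high. Straight peg, 7 mm thick, from the post's top along -x (towards the robot), rising: axis from (45,0,203) to (-35,0,213) mm. A hung part rests with the top of its hole on the peg
- peg_tip (a point): free end of the peg, on its axis
- peg_root (a point): peg's axis where it meets the post
- peg_mid (a point): middle of the peg's useful length, on its axis, 209 mm above the table; a part may hang anywhere along the peg. A hung part sways for 1 to 3 s after it is let go
- easel: fixed plywood easel; origin under its base (140 x 150 x 12 mm). Its sloped face looks to its +x (away from the robot) and leans back 25 degrees from vertical, top towards the robot; face 130 mm wide, 85 mm up the slope; ledge 26 mm deep
- ledge (a point): middle of the line where the easel's face meets its ledge, 45 mm above the table, 20 mm along +x from the easel's origin. x out of the face, y along the ledge, z up the slope. The resting panel's lower edge stands here, its mid-sheet 3 mm out of the face
- jar: bystander: amber glass paint jar, 52 mm across, 60 mm high; origin under its base
- squeeze_bottle: bystander: white squeeze bottle, 56 mm across, 150 mm high; origin under its base
- brush_pot: bystander: white pot with brushes, 76 mm across, 95 mm high, brushes to 220 mm; origin under its base

How it is judged:
By the outcome, as a careful person would: the job done as asked, in the order asked, and still so for the second after the job is handed in, with the robot touching nothing.
It also fails if it takes over 64 s, if anything falls off the work surface, if the arm or the gripper's body presses on something with over 40 N, if the wrist force passes 120 N, or if a joint passes its speed limit or range.

## Working session

There is one attempt and no reset: what is moved stays moved. The work goes in short steps, Python scripts to look and compute and a tool call to move; the robot and the scene stay as the last step left them, time stands still between calls to the robot, and variables do not carry over. Pictures are saved under pics/ and viewed, at most 10 in all, crops included, and the job is handed in when it is done.

Besides the shell and the picture viewer there is one more tool, called as name(argument=value, ...) on one line, values as JSON. servo_tool: Moves the arm, as the interface text tells. Its arguments: {"type":"object","properties":{"steps":{"type":"array","items":{"type":"array"}},"squeeze":{"type":"number"}},"required":["steps"]}

```bash
mkdir -p pics; ls; cat > h.py <<'E'
import numpy as np, cv2
from scipy.spatial.transform import Rotation as R
from bench import r
def cam(n,save=None):
    c=r.read_camera(n)
    if save: cv2.imwrite('pics/'+save,c['pixels'])
    return c
def proj(c,P):
    P=np.atleast_2d(P);V=np.array(c['view']);q=P@V[:3,:3].T+V[:3,3]
    return np.c_[c['fx']*q[:,0]/q[:,2]+c['cx'],c['fy']*q[:,1]/q[:,2]+c['cy']]
def ray(c,u,v):
    V=np.array(c['view']);d=V[:3,:3].T@np.array([(u-c['cx'])/c['fx'],(v-c['cy'])/c['fy'],1])
    return -V[:3,:3].T@V[:3,3],d
def atz(c,u,v,z):
    o,d=ray(c,u,v);return o+d*(z-o[2])/d[2]
def tri(c1,p1,c2,p2):
    o1,d1=ray(c1,*p1);o2,d2=ray(c2,*p2)
    s=np.linalg.lstsq(np.c_[d1,-d2],o2-o1,rcond=None)[0]
    a,b=o1+s[0]*d1,o2+s[1]*d2
    return (a+b)/2,np.linalg.norm(a-b)
E
python3 - <<'E'
from h import *
for n in('side','top'):
    c=cam(n,n+'0.png');print(n,c['fx'],c['cx'],c['cy'],np.round(c['view'],4).tolist())
o=r.get_obs();print(o['t'],o['tool_pos'],o['tcp_rot'],o['width'],r.grip_depth)
E
```

```text
pics
side 420.9854337921327 323.5406552326672 193.4359880677907 [[-0.8382, -0.5451, -0.0186, 0.439], [-0.2747, 0.4515, -0.8489, 0.2759], [0.4711, -0.7064, -0.5282, 1.1127], [0.0, 0.0, 0.0, 1.0]]
top 406.947686161061 319.1533195507208 197.3788603887465 [[-0.0243, -0.9994, 0.0255, -0.0032], [-0.9976, 0.0226, -0.0659, 0.5521], [0.0652, -0.027, -0.9975, 1.3534], [0.0, 0.0, 0.0, 1.0]]
0.1 [ 0.22558479 -0.50124959  0.19440791] [ 9.77739056e-01  2.09823911e-01 -6.87523028e-05 -5.10765439e-04] 0.08554355942215798 0.0187
```

View pics/side0.png

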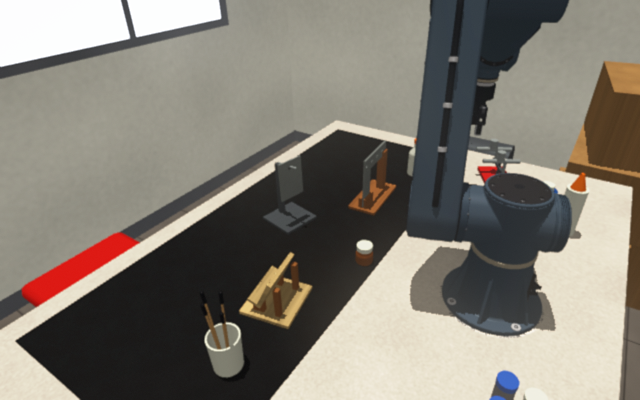

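View pics/top0.png

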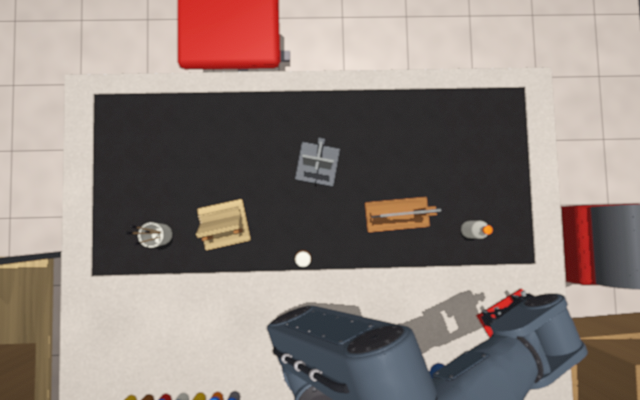

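The side view shows the panel on the stand near (290,185), the cradle near (373,190) and the easel near (277,295). In the top view the stand is at (318,163), the easel at (223,225), the cradle at (398,214), the jar at (303,259), the bottle at (478,230) and the pot at (152,235). Next I'll view enlarged crops.

```bash
cat >> h.py <<'E'
def crops(specs,out,W=400,H=300,cols=2):
    t=[]
    for im,u0,v0,w in specs:
        h=w*H//W;k=W/w
        a=cv2.resize(im[v0:v0+h,u0:u0+w],(W,H),interpolation=cv2.INTER_CUBIC)
        for u in range((u0+9)//10*10,u0+w,10):
            cv2.line(a,(int((u-u0+.5)*k),0),(int((u-u0+.5)*k),5),(0,255,255),1);cv2.putText(a,str(u),(int((u-u0)*k)-8,16),0,.35,(0,255,255),1)
        for v in range((v0+9)//10*10,v0+h,10):
            cv2.line(a,(0,int((v-v0+.5)*k)),(5,int((v-v0+.5)*k)),(0,255,255),1);cv2.putText(a,str(v),(7,int((v-v0)*k)+6),0,.35,(0,255,255),1)
        t.append(a)
    cv2.imwrite('pics/'+out,np.vstack([np.hstack(t[i:i+cols]) for i in range(0,len(t),cols)]))
E
python3 - <<'E'
from h import *
s=cv2.imread('pics/side0.png');t=cv2.imread('pics/top0.png')
crops([(t,280,130,76),(t,188,195,76),(t,360,185,84),(s,250,150,100),(s,230,250,100),(s,330,138,100)],'m1.png',266,300,3)
E
```

```text
(no output)
```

View pics/m1.png

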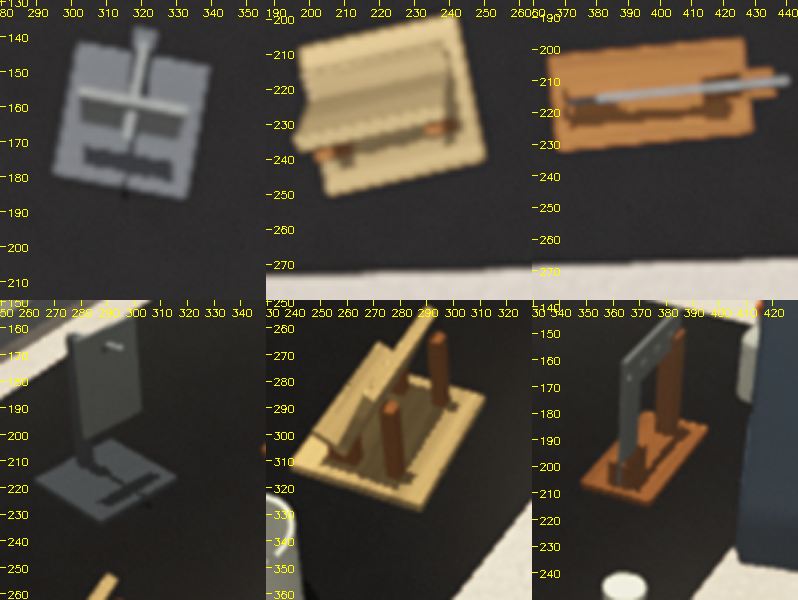

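```bash
cat > fit.py <<'E'
from h import *
from scipy.optimize import least_squares
ct=r.read_camera('top');cs=r.read_camera('side')
def fit(lx,ly,top,side,g):
    # corners order: a=(+x,+y) b=(+x,-y) c=(-x,-y) d=(-x,+y)
    C=np.array([[lx,ly],[lx,-ly],[-lx,-ly],[-lx,ly]])/2
    def f(p):
        c,s=np.cos(p[2]),np.sin(p[2]);P=np.c_[C@np.array([[c,s],[-s,c]])+p[:2],np.full(4,.012)]
        e=[proj(ct,P[i])[0]-q for i,q in top.items()]+[proj(cs,P[i])[0]-q for i,q in side.items()]
        return np.ravel(e)
    s=least_squares(f,g);print(np.round(s.x,4),np.round(s.fun,1));return s.x
print('stand');S=fit(.13,.13,{0:(301.8,141.6),1:(339.5,148.1),2:(332.9,186),3:(294.6,179.5)},{},[.6,0,-.1])
print(proj(cs,[[S[0],S[1],.012]]))
fit(.13,.13,{0:(301.8,141.6),1:(339.5,148.1),2:(332.9,186),3:(294.6,179.5)},{0:(263,217.2),1:(290.9,201.4),2:(316,215.7),3:(287.1,232.6)},S)
print('easel');fit(.14,.15,{0:(196.6,207.9),1:(242.1,198.8),2:(250.4,240.2),3:(205.8,250.2)},{0:(238.9,310.8),2:(311.8,286),3:(288.1,328.4)},[.45,.3,.2])
print('cradle');fit(.1,.21,{0:(364.5,202.5),1:(426.8,196.5),2:(429.3,226.2),3:(369.3,232.5)},{0:(347.9,205.9),3:(373.1,214.2),2:(395.3,185.2)},[.45,-.3,.1])
print('panel top',atz(ct,317.8,158.4,.231),atz(ct,280+80/3.5-.5,130+93/3.5-.5,.231),atz(ct,280+188/3.5-.5,130+110/3.5-.5,.231))
print('jar',atz(ct,303,259,.06),'bottle',atz(ct,487,230,.15),'pot',atz(ct,152,235,.09))
E
python3 fit.py
```

```text
stand
[ 0.6671 -0.0125 -0.197 ] [-0.1  0.2 -0.3  0.4 -0.1 -0.2  0.4 -0.4]
[[290.08893741 216.05680489]]
[ 0.6681 -0.0115 -0.2007] [-0.3 -0.1 -0.5  0.2 -0.5 -0.4  0.1 -0.7 -0.4 -0.5  0.3 -0.   0.7 -0.1
  0.9 -0. ]
easel
[0.4697 0.3076 0.1868] [ 0.4  0.5 -1.1  0.3 -1.1 -0.3 -0.7 -0.7  0.1  0.   1.  -0.1  0.1 -1.6]
cradle
[ 0.4898 -0.2793  0.0726] [ 0.3 -0.2 -0.9 -0.1 -0.1 -0.5 -1.4 -0.8  0.1 -0.4  1.3 -1.3  1.  -0.3]
panel top [ 0.64990369 -0.00921611  0.231     ] [0.6575155  0.03482898 0.231     ] [ 0.64170682 -0.05321637  0.231     ]
jar [0.35079502 0.04205628 0.06      ] bottle [ 0.43155858 -0.52410544  0.15      ] pot [0.4406583  0.51383999 0.09      ]
```

```bash
cat >> h.py <<'E'
def frame(x,y,yaw):
    return np.array([x,y,0.]),R.from_euler('z',yaw).as_matrix()
STAND=frame(.6677,-.012,-.198);EASEL=frame(.4697,.3076,.187);CRADLE=frame(.4898,-.2793,.0726)
def toolR(yaw,tilt=0):  # tool y along yaw dir, z down; tilt (deg) swings z forward
    M=R.from_euler('z',yaw).as_matrix()@np.array([[0,1,0],[1,0,0],[0,0,-1.]])
    return M@R.from_rotvec([-np.radians(tilt),0,0]).as_matrix()
def loc(F,p): return F[0]+F[1]@np.array(p,float)
def plan(P,M,vmax=45,n=None,start=None):
    if start is None:
        o=r.get_obs();start=(o['tool_pos'],R.from_quat(o['tcp_rot']).as_matrix());print('t',o['t'],'F',np.round(o['contact_force'],1),'w',round(o['width'],4))
    p0,R0=start;rv=R.from_matrix(R0.T@M).as_rotvec();t=R0.T@(P-p0)
    n=n or int(max(1,np.ceil(np.linalg.norm(t)*1000/vmax),np.ceil(np.degrees(np.linalg.norm(rv))/8)))
    d=R.from_rotvec(rv/n).as_matrix();A=sum(np.linalg.matrix_power(d,k) for k in range(n))
    print(n,'rows: shift',np.round(np.linalg.solve(A,t)/.3,4).tolist(),'turn',np.round(rv/n/np.pi,4).tolist())
    return P,M
E
python3 - <<'E'
from h import *
M=toolR(-.198)
o=r.get_obs();a=(np.array(o['tool_pos']),R.from_quat(o['tcp_rot']).as_matrix())
s=(a[0]+[0,0,.135],a[1]);print(a[0])
s=plan(loc(STAND,[-.018,.027,.30]),M,start=s)
plan(loc(STAND,[-.018,.027,.2005]),M,start=s)
E
```

```text
[ 0.225629   -0.5013502   0.19456794]
15 rows: shift [0.1555, -0.0021, 0.0066] turn [-0.0, -0.0, -0.0202]
3 rows: shift [0.0, 0.0, 0.1106] turn [0.0, 0.0, 0.0]
```

servo_tool(steps=[[50, [0, 0, -0.15], [0, 0, 0]], [50, [0, 0, -0.15], [0, 0, 0]], [50, [0, 0, -0.15], [0, 0, 0]], [50, [0.1555, -0.002, 0.0066], [0, 0, -0.0202]], [50, [0.1555, -0.002, 0.0066], [0, 0, -0.0202]], [50, [0.1555, -0.002, 0.0066], [0, 0, -0.0202]], [50, [0.1555, -0.002, 0.0066], [0, 0, -0.0202]], [50, [0.1555, -0.002, 0.0066], [0, 0, -0.0202]]], squeeze=60)

```text
t: 1.0
tool_pos: [0.4236, -0.3764, 0.3197]
tcp_rot: [0.932, 0.363, -0.0, -0.0]
contact_force: [-0.0, -0.8, 0.7]
width: 0.05
finger_force: 0.0
```

servo_tool(steps=[[50, [0.1555, -0.002, 0.0066], [0, 0, -0.0202]], [50, [0.1555, -0.002, 0.0066], [0, 0, -0.0202]], [50, [0.1555, -0.002, 0.0066], [0, 0, -0.0202]], [50, [0.1555, -0.002, 0.0066], [0, 0, -0.0202]], [50, [0.1555, -0.002, 0.0066], [0, 0, -0.0202]], [50, [0.1555, -0.002, 0.0066], [0, 0, -0.0202]], [50, [0.1555, -0.002, 0.0066], [0, 0, -0.0202]], [50, [0.1555, -0.002, 0.0066], [0, 0, -0.0202]]])

```text
t: 1.8
tool_pos: [0.6301, -0.0702, 0.3037]
tcp_rot: [0.811, 0.585, -0.0, -0.0]
contact_force: [0.9, 0.5, 0.0]
width: 0.05
finger_force: 0.0
```

servo_tool(steps=[[50, [0.1555, -0.002, 0.0066], [0, 0, -0.0202]], [50, [0.1555, -0.002, 0.0066], [0, 0, -0.0202]], [50, [0, 0, 0], [0, 0, 0]], [50, [0, 0, 0], [0, 0, 0]]])

```text
t: 2.2
tool_pos: [0.655, 0.0186, 0.2997]
tcp_rot: [0.772, 0.635, -0.0, -0.0]
contact_force: [0.4, 0.4, 0.8]
width: 0.0502
finger_force: 0.0
```

```bash
python3 - <<'E'
from h import *
M=toolR(-.198)
s=plan(loc(STAND,[-.018,.027,.2005]),M)
o=r.get_obs();print(o['tool_pos'],loc(STAND,[-.018,.027,.3]))
c=cam('top','t1.png');d=cam('side','s1.png')
crops([(c['pixels'],270,120,100),(d['pixels'],240,120,120)],'m2.png',400,400,2)
E
```

```text
t 2.2 F [0.4 0.4 0.8] w 0.0502
3 rows: shift [-0.0005, 0.0006, 0.1102] turn [-0.0001, 0.0, 0.0004]
[0.65499511 0.01860786 0.29968648] [0.65536282 0.01801323 0.3       ]
```

View pics/m2.png

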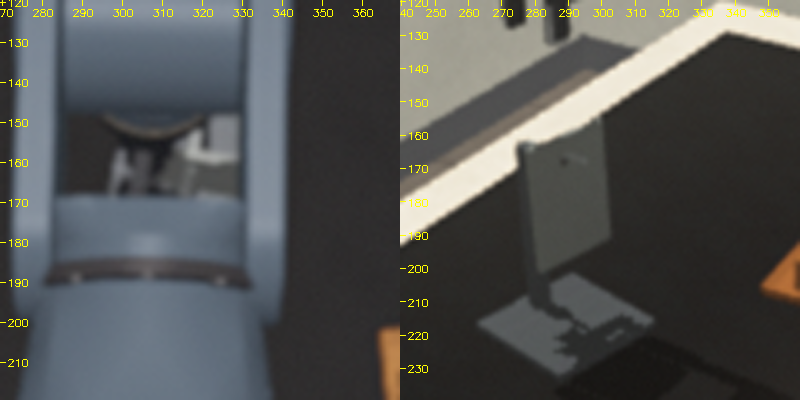

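The gripper is over the panel. The fingers show at about (287,128) in the side view and the panel's top edge runs from (275,164) to (298,156). I'll descend and pinch.

servo_tool(steps=[[50, [0, 0, 0.11], [0, 0, 0]], [50, [0, 0, 0.11], [0, 0, 0]], [50, [0, 0, 0.11], [0, 0, 0]], [50, [0, 0, 0], [0, 0, 0]], [0, [0, 0, 0], [0, 0, 0]], [0, [0, 0, 0], [0, 0, 0]], [0, [0, 0, 0], [0, 0, 0]], [0, [0, 0, 0], [0, 0, 0]]])

```text
t: 3.1
tool_pos: [0.6555, 0.0176, 0.2025]
tcp_rot: [0.773, 0.634, 0.001, 0.001]
contact_force: [0.5, -0.0, -0.8]
width: 0.0001
finger_force: 0.0
```

servo_tool(steps=[[0, [0, 0, 0], [0, 0, 0]], [0, [0, 0, 0], [0, 0, 0]], [0, [0, 0, 0], [0, 0, 0]]])

```text
t: 3.4
tool_pos: [0.6551, 0.0178, 0.2013]
tcp_rot: [0.773, 0.635, 0.0, 0.0]
contact_force: [0.5, 0.1, -0.0]
width: 0.0001
finger_force: 0.0
```

```bash
python3 - <<'E'
from h import *
o=r.get_obs();print(o['tool_pos'],o['width'],o['finger_force'],o['contact_force'])
d=cam('side','s2.png')
crops([(d['pixels'],240,120,100)],'m3.png',400,400,1)
E
```

```text
[0.6550676  0.01778084 0.20125999] 7.681935727265536e-05 0.0 [ 0.54712802  0.13953523 -0.04515899]
```

View pics/m3.png

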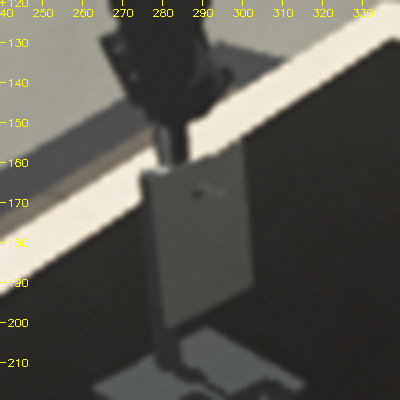

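```bash
python3 - <<'E'
from h import *
from scipy.optimize import least_squares
ct=r.read_camera('top');cs=r.read_camera('side')
for n,xx in(('x-18',-.018),):
    print(n,np.round(proj(cs,[loc(STAND,[xx,.045,.232]),loc(STAND,[xx,-.045,.232]),loc(STAND,[xx,-.045,.102]),loc(STAND,[xx,.045,.102])]),1).tolist())
print('tcp',proj(cs,r.get_obs()['tool_pos']),'tip',proj(cs,[loc(STAND,[-.035,0,.213])]),proj(ct,[loc(STAND,[-.035,0,.213])]),'post top',proj(cs,[loc(STAND,[.041,.009,.201])]),proj(ct,[loc(STAND,[.05,0,.21])]))
L=np.array([[.045,.13],[-.045,.13],[-.045,0],[.045,0]])
obs=np.array([[279,162.5],[300,154],[303,191],[281,202.]])
tp=np.array([[280+80/3.5-.5,130+93/3.5-.5],[280+188/3.5-.5,130+110/3.5-.5]])
def P(p):
    F=frame(p[0],p[1],p[3]);return np.array([loc(F,[p[4]*b,a,p[2]+b]) for a,b in L])
def f(p): 
    q=P(p);return np.r_[(proj(cs,q)-obs).ravel(),(proj(ct,q[:2])-tp).ravel(),p[4]*10]
s=least_squares(f,[.65,0,.1,-.2,0]);print(s.x,np.round(s.fun,1));
m=P(s.x)[:2].mean(0);print('local top mid',STAND[1].T@(m-STAND[0]))
E
```

```text
x-18 [[278.3, 165.1], [300.1, 155.1], [302.0, 190.3], [281.4, 201.1]]
tcp [[283.62998885 171.85089265]] tip [[293.45183585 167.18423394]] [[316.38883752 165.06474849]] post top [[275.64679151 163.86630945]] [[321.40001707 136.84286632]]
[ 0.64558064 -0.0076147   0.10507006 -0.20123503  0.03053046] [-0.7  1.7  0.2  0.3 -0.1 -1.   1.2 -1.2 -0.3 -0.6 -0.2  0.2  0.3]
local top mid [-1.85808783e-02 -6.42953306e-05  2.35070063e-01]
```

servo_tool(steps=[[60, [0, 0, 0], [0, 0, 0]], [60, [0, 0, 0], [0, 0, 0]], [60, [0, 0, 0], [0, 0, 0]], [60, [0, 0, 0], [0, 0, 0]]])

```text
t: 3.95
tool_pos: [0.6551, 0.0177, 0.2012]
tcp_rot: [0.773, 0.634, -0.0, 0.0]
contact_force: [0.8, -0.3, -0.2]
width: 0.0586
finger_force: 0.0
```

```bash
python3 - <<'E'
from h import *
o=r.get_obs();print(o['width'])
a=cv2.imread('pics/s2.png');d=cam('side','s3.png')['pixels'];t=cam('top','t3.png')['pixels']
f=lambda x:np.clip(x.astype(float)*1.8,0,255).astype(np.uint8)
crops([(f(a),258,135,56),(f(d),258,135,56),(f(cv2.imread('pics/s1.png')),258,135,56),(f(t),280,130,60)],'m4.png',400,300,2)
E
```

```text
0.05861100807969275
```

View pics/m4.png

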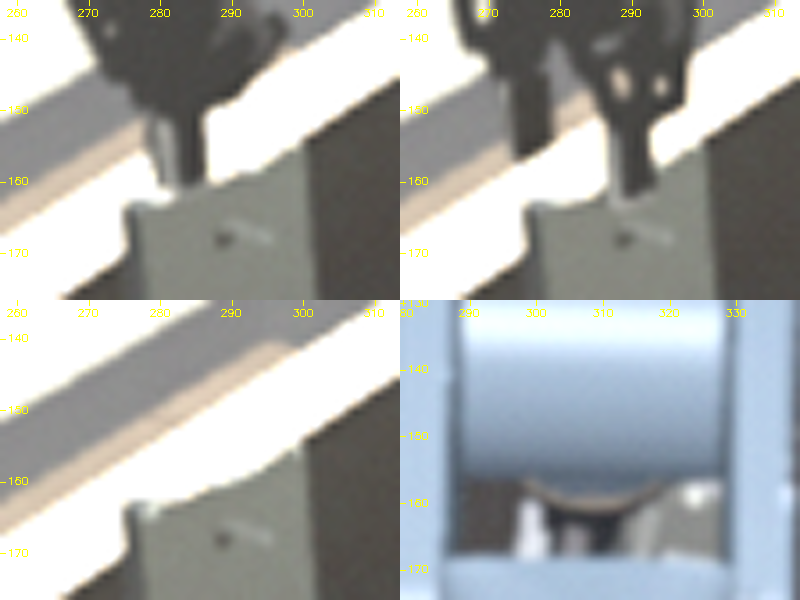

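The fingertips appear at (291,163) and (275,157), about 8–10 px above where the reported TCP should project. They closed just above the panel's top edge. Going 25 mm lower is safe whichever reading is right.

servo_tool(steps=[[60, [0, 0, 0.042], [0, 0, 0]], [60, [0, 0, 0.042], [0, 0, 0]], [60, [0, 0, 0], [0, 0, 0]], [0, [0, 0, 0], [0, 0, 0]], [0, [0, 0, 0], [0, 0, 0]], [0, [0, 0, 0], [0, 0, 0]], [0, [0, 0, 0], [0, 0, 0]], [0, [0, 0, 0], [0, 0, 0]]])

```text
t: 4.85
tool_pos: [0.6554, 0.0177, 0.1765]
tcp_rot: [0.773, 0.634, 0.0, 0.0]
contact_force: [0.8, 1.3, 2.2]
width: 0.0045
finger_force: 61.4
```

```bash
python3 - <<'E'
from h import *
o=r.get_obs();print(o['tool_pos'],o['width'],o['finger_force'],o['contact_force'],o['joint_pos'])
cs=r.read_camera('side');print(proj(cs,o['tool_pos']))
f=lambda x:np.clip(x.astype(float)*1.8,0,255).astype(np.uint8)
crops([(f(cs['pixels']),258,135,56)],'m5.png',600,450,1)
E
```

```text
[0.65537591 0.01772861 0.17651875] 0.004532514152198456 61.44519930006936 [0.83580223 1.28526965 2.21348366] [-4.39663947e-02  5.60201863e-01  1.37408734e+00  5.93503404e-05
  1.20627767e+00  1.52111023e-01]
[[284.09569255 178.72945976]]
```

servo_tool(steps=[[0, [0, 0, -0.015], [0, 0, 0]], [0, [0, 0, 0], [0, 0, 0]], [0, [0, -0.05, -0.006], [0, 0, 0]], [0, [0, -0.05, -0.006], [0, 0, 0]], [0, [0, -0.05, -0.006], [0, 0, 0]], [0, [0, -0.1, -0.012], [0, 0, 0]], [0, [0, -0.1, -0.05], [0, 0, 0]], [0, [0, 0, 0], [0, 0, 0]]])

```text
t: 5.7
tool_pos: [0.5502, 0.0388, 0.2061]
tcp_rot: [0.773, 0.635, 0.0, 0.0]
contact_force: [1.7, -0.7, -0.6]
width: 0.0045
finger_force: 60.9
```

```bash
python3 - <<'E'
from h import *
o=r.get_obs();print(o['tool_pos'],o['width'],o['finger_force'],o['contact_force'])
cs=cam('side','s5.png');ct=cam('top','t5.png');print(proj(cs,o['tool_pos']),proj(ct,o['tool_pos']))
M=R.from_quat(o['tcp_rot']).as_matrix()
q=np.array([o['tool_pos']+M@np.array([a-.027,0,b]) for a,b in((.045,-.056),(-.045,-.056),(-.045,.074),(.045,.074))])
print(np.round(proj(cs,q),1).tolist(),np.round(proj(ct,q),1).tolist())
crops([(cs['pixels'],255,125,100),(ct['pixels'],270,140,100)],'m5.png',400,400,2)
E
```

```text
[0.55015601 0.03877532 0.20611778] 0.0044615919994417325 60.9394047386013 [ 1.72313096 -0.67417449 -0.55607194]
[[307.49059152 182.30174407]] [[301.93093173 194.13888892]]
[[302.2, 167.7], [324.3, 157.0], [325.0, 194.1], [304.1, 205.8]] [[295.2, 191.5], [327.2, 197.1], [325.3, 199.9], [296.6, 194.9]]
```

View pics/m5.png

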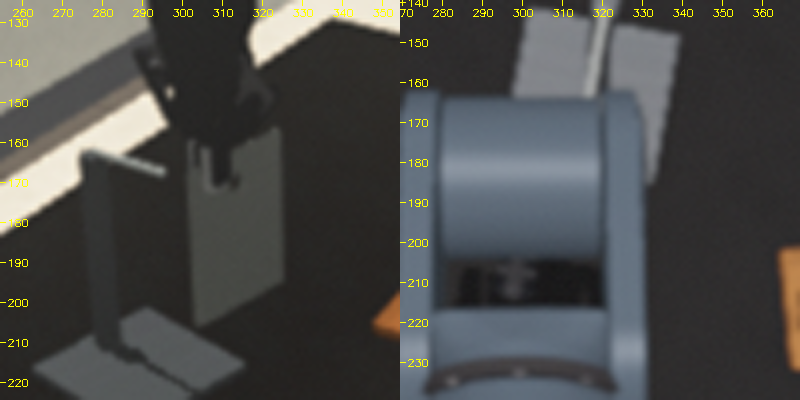

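The panel is off the peg and held. Its corners, TR (325,156), BR (325,195) and BL (303.5,206), match the prediction within about 1 px, so the panel-in-tool offset holds. The bare peg's tip is at (295.5,168).

```bash
cat >> h.py <<'E'
def easel_tcp(du,dn,dy=0,tilt=25,E=None):
    E=E or EASEL;s,c=np.sin(np.radians(25)),np.cos(np.radians(25))
    u,n=np.array([-s,0,c]),np.array([c,0,s])
    foot=loc(E,np.array([.02,dy,.045])+(.003+dn)*n+du*u)
    M=toolR(.187,tilt);return foot-M@np.array([-.027,0,.074]),M
E
python3 - <<'E'
from h import *
s=plan(*easel_tcp(.06,.025),vmax=40);print(s[0])
plan(*easel_tcp(.012,.010),start=s)
E
```

```text
t 5.8 F [ 0.6 -0.1 -1.6] w 0.0045
8 rows: shift [0.1216, -0.0468, 0.0041] turn [-0.0171, 0.0033, -0.015]
[0.45362235 0.332037   0.17827855]
2 rows: shift [0.0, -0.025, 0.08] turn [0.0, 0.0, 0.0]
```

servo_tool(steps=[[0, [0.1216, -0.0468, -0.0084], [-0.0171, 0.0033, -0.015]], [0, [0.1216, -0.0468, -0.0084], [-0.0171, 0.0033, -0.015]], [0, [0.1216, -0.0468, -0.0084], [-0.0171, 0.0033, -0.015]], [0, [0.1216, -0.0468, -0.0084], [-0.0171, 0.0033, -0.015]], [0, [0.1216, -0.0468, -0.0084], [-0.0171, 0.0033, -0.015]], [0, [0.1216, -0.0468, -0.0084], [-0.0171, 0.0033, -0.015]], [0, [0.1216, -0.0468, -0.0084], [-0.0171, 0.0033, -0.015]], [0, [0.1216, -0.0468, -0.0084], [-0.0171, 0.0033, -0.015]]])

```text
t: 6.6
tool_pos: [0.4476, 0.3331, 0.2068]
tcp_rot: [0.622, 0.752, 0.167, 0.138]
contact_force: [0.6, 0.4, -2.3]
width: 0.0044
finger_force: 61.0
```

servo_tool(steps=[[0, [0, 0, 0], [0, 0, 0]], [0, [0, 0, 0], [0, 0, 0]]])

```text
t: 6.8
tool_pos: [0.4476, 0.3321, 0.2064]
tcp_rot: [0.622, 0.753, 0.166, 0.138]
contact_force: [0.6, 0.0, -1.9]
width: 0.0041
finger_force: 61.0
```

```bash
python3 - <<'E'
from h import *
plan(*easel_tcp(.012,.010))
o=r.get_obs()
cs=cam('side','s6.png');ct=cam('top','t6.png')
M=R.from_quat(o['tcp_rot']).as_matrix()
q=np.array([o['tool_pos']+M@np.array([a-.027,0,b]) for a,b in((.045,-.056),(-.045,-.056),(-.045,.074),(.045,.074))])
print(np.round(proj(cs,q),1).tolist(),np.round(proj(ct,q),1).tolist())
s,c=np.sin(np.radians(25)),np.cos(np.radians(25))
f=[loc(EASEL,[.02-b*s,a,.045+b*c]) for a,b in((.065,.085),(-.065,.085),(-.065,0),(.065,0))]
print('face',np.round(proj(cs,f),1).tolist(),np.round(proj(ct,f),1).tolist())
L=[loc(EASEL,[.02+.026*c,a,.045+.026*s]) for a in(.065,-.065)];print('ledge',np.round(proj(cs,L),1).tolist(),np.round(proj(ct,L),1).tolist())
crops([(cs['pixels'],235,220,100),(ct['pixels'],175,180,100)],'m6.png',400,400,2)
E
```

```text
t 6.8 F [ 0.6  0.  -1.9] w 0.0041
2 rows: shift [-0.0019, -0.0357, 0.1267] turn [-0.0004, 0.0, 0.0003]
[[275.2, 237.7], [292.9, 215.8], [276.3, 249.1], [258.9, 271.6]] [[190.7, 242.2], [223.0, 235.2], [227.7, 216.6], [198.5, 222.8]]
face [[266.7, 285.3], [290.9, 252.1], [280.7, 270.9], [256.8, 304.2]] [[195.8, 233.7], [237.5, 224.8], [239.4, 214.0], [200.2, 222.3]]
ledge [[248.1, 298.5], [272.8, 265.8]] [[197.9, 215.2], [237.4, 206.8]]
```

View pics/m6.png

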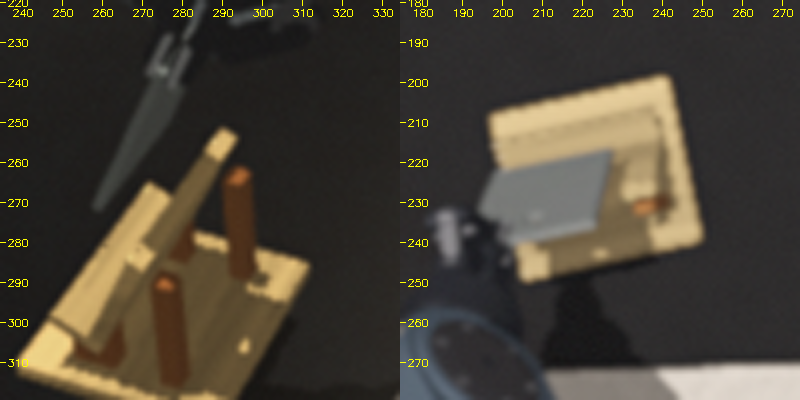

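The panel is tilted above the easel. Its foot corners in the top view, (227.5,217.5) and (199,222), match the prediction and lie over the ledge. I'll lower it now.

servo_tool(steps=[[0, [-0.001, -0.024, 0.0845], [0, 0, 0]], [0, [-0.001, -0.024, 0.0845], [0, 0, 0]], [0, [-0.001, -0.024, 0.0845], [0, 0, 0]], [0, [0, 0, 0], [0, 0, 0]]])

```text
t: 7.3
tool_pos: [0.4602, 0.3307, 0.1259]
tcp_rot: [0.624, 0.752, 0.163, 0.137]
contact_force: [-0.1, 0.1, -1.0]
width: 0.0044
finger_force: 61.0
```

servo_tool(steps=[[0, [0, 0, 0.01], [0, 0, 0]], [0, [0, 0, 0.01], [0, 0, 0]], [0, [0, 0, 0], [0, 0, 0]]])

```text
t: 7.6
tool_pos: [0.4634, 0.3334, 0.1244]
tcp_rot: [0.623, 0.752, 0.167, 0.138]
contact_force: [-0.0, -0.3, -2.6]
width: 0.0046
finger_force: 60.9
```

servo_tool(steps=[[0, [0, 0, 0.01], [0, 0, 0]], [0, [0, 0, 0], [0, 0, 0]]])

```text
t: 7.8
tool_pos: [0.4641, 0.3336, 0.121]
tcp_rot: [0.623, 0.752, 0.166, 0.138]
contact_force: [-0.4, -0.1, -1.6]
width: 0.0043
finger_force: 60.9
```

servo_tool(steps=[[0, [0, 0, 0.007], [0, 0, 0]], [0, [0, 0, 0], [0, 0, 0]]])

```text
t: 8.0
tool_pos: [0.4649, 0.3337, 0.1188]
tcp_rot: [0.623, 0.752, 0.166, 0.138]
contact_force: [0.1, -0.5, -1.5]
width: 0.0043
finger_force: 60.9
```

```bash
python3 - <<'E'
from h import *
plan(*easel_tcp(0,.0),n=1)
E
```

```text
t 8.0 F [ 0.1 -0.5 -1.5] w 0.0043
1 rows: shift [0.0016, -0.0338, 0.0043] turn [-0.0004, 0.0001, 0.0]
```

servo_tool(steps=[[0, [0, 0, 0.007], [0, 0, 0]], [0, [0, 0, 0], [0, 0, 0]]])

```text
t: 8.2
tool_pos: [0.4662, 0.3343, 0.1187]
tcp_rot: [0.623, 0.752, 0.167, 0.138]
contact_force: [-11.7, -4.5, 20.6]
width: 0.0045
finger_force: 64.6
```

servo_tool(steps=[[0, [0, 0, 0.007], [0, 0, 0]], [0, [0, 0, 0], [0, 0, 0]]])

```text
t: 8.4
tool_pos: [0.4678, 0.3353, 0.1191]
tcp_rot: [0.623, 0.751, 0.169, 0.139]
contact_force: [-24.0, -8.8, 44.3]
width: 0.0047
finger_force: 69.1
```

servo_tool(steps=[[0, [0, 0, -0.013], [0, 0, 0]], [0, [0, 0, 0], [0, 0, 0]], [0, [0, -0.015, 0], [0, 0, 0]], [0, [0, -0.01, 0], [0, 0, 0]], [0, [0, 0, 0], [0, 0, 0]]])

```text
t: 8.9
tool_pos: [0.4581, 0.3323, 0.115]
tcp_rot: [0.623, 0.752, 0.166, 0.138]
contact_force: [1.7, -0.2, -0.6]
width: 0.0047
finger_force: 61.1
```

servo_tool(steps=[[0, [0, -0.005, 0], [0, 0, 0]], [0, [0, 0, 0], [0, 0, 0]]])

```text
t: 9.1
tool_pos: [0.4573, 0.3323, 0.1149]
tcp_rot: [0.623, 0.752, 0.166, 0.138]
contact_force: [3.6, 0.1, -0.8]
width: 0.0049
finger_force: 61.2
```

servo_tool(steps=[[0, [0, -0.005, 0], [0, 0, 0]], [0, [0, 0, 0], [0, 0, 0]]])

```text
t: 9.3
tool_pos: [0.4568, 0.3324, 0.115]
tcp_rot: [0.623, 0.752, 0.167, 0.138]
contact_force: [9.0, -0.9, -1.7]
width: 0.0043
finger_force: 60.9
```

servo_tool(steps=[[15, [0, 0, 0.005], [0, 0, 0]], [15, [0, 0, 0], [0, 0, 0]], [40, [0, 0, 0], [0, 0, 0]], [40, [0, 0, 0], [0, 0, 0]], [40, [0, 0, 0], [0, 0, 0]], [40, [0, 0, -0.1], [0, 0, 0]], [40, [0, 0, -0.15], [0, 0, 0]], [40, [0, 0, -0.15], [0, 0, 0]]])

```text
t: 10.1
tool_pos: [0.4055, 0.3222, 0.2224]
tcp_rot: [0.623, 0.752, 0.165, 0.137]
contact_force: [1.7, 1.0, 0.5]
width: 0.0401
finger_force: 0.0
```

servo_tool(steps=[[50, [0, 0, -0.15], [0, 0, 0]], [50, [0, 0, -0.15], [0, 0, 0]], [50, [0, 0, 0], [0, 0, 0]]])

```text
t: 10.4
tool_pos: [0.3692, 0.3169, 0.309]
tcp_rot: [0.622, 0.751, 0.171, 0.138]
contact_force: [0.7, 0.2, -0.6]
width: 0.0498
finger_force: 0.0
```

```bash
python3 - <<'E'
from h import *
o=r.get_obs();print(o['tool_pos'],o['width'],o['contact_force'])
cs=cam('side','s7.png');ct=cam('top','t7.png')
s,c=np.sin(np.radians(25)),np.cos(np.radians(25))
q=[loc(EASEL,np.array([.02-b*s+.003*c,a,.045+b*c+.003*s])) for a,b in((.045,.13),(-.045,.13),(-.045,0),(.045,0))]
print(np.round(proj(cs,q),1).tolist(),np.round(proj(ct,q),1).tolist())
f=lambda x:np.clip(x.astype(float)*1.4,0,255).astype(np.uint8)
A=[(f(cs['pixels']),235,220,100),(f(ct['pixels']),175,180,100),(f(ct['pixels']),355,180,100),(f(ct['pixels']),285,125,66)]
crops(A,'m7.png',400,300,2)
E
```

```text
[0.36924006 0.31687398 0.30904209] 0.04977769168979579 [ 0.73434019  0.1971912  -0.61458573]
[[275.3, 268.2], [292.2, 245.4], [276.4, 275.0], [259.7, 298.0]] [[199.6, 238.0], [229.5, 231.6], [233.2, 214.5], [206.0, 220.2]]
```

View pics/m7.png

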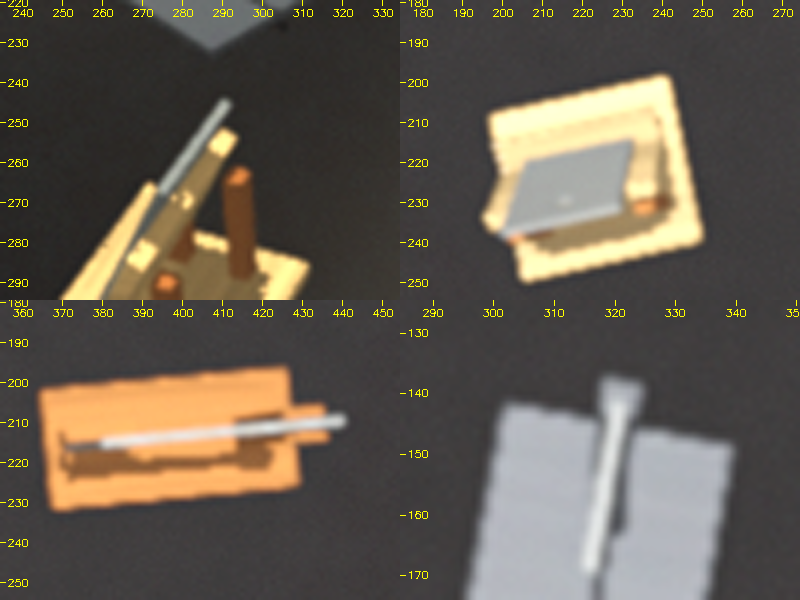

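The panel rests flush: its top-view corners (199,238), (230.5,231.5), (233,215.5) and (205,221) match the ideal pose. The bare peg runs from (320,142) to its tip at (315.9,169), about 10 mm nearer the robot than I assumed, because the base isn't centred on the origin. The bracket's top edge runs from about (378,216) to (441,209.5).

```bash
python3 - <<'E'
from h import *
ct=r.read_camera('top');cs=r.read_camera('side')
T,e=tri(ct,(315.9,169.2),cs,(295.3,167.5));print('tip tri',T,e,'top@.213',atz(ct,315.9,169,.213),'root@.203',atz(ct,320,141.8,.203))
print('local',STAND[1].T@(T-STAND[0]))
b=[loc(CRADLE,p) for p in([0,.09,.192],[0,-.09,.192],[0,.028,.166],[0,-.06,.166],[0,.09,.012])]
print('bracket',np.round(proj(ct,b),1).tolist(),np.round(proj(cs,b),1).tolist())
# bracket corners measured at z=.192
print(atz(ct,440.8,209.5,.192),atz(ct,379,215.7,.192))
# from side: top edge ends: m1 side crop (620,360),(676,305?) 
print('tilt/force',r.get_obs()['joint_pos'])
f=lambda x:np.clip(x.astype(float)*1.6,0,255).astype(np.uint8)
crops([(f(cs['pixels']),335,140,72),(f(ct['pixels']),358,190,90)],'m8.png',400,300,2)
E
```

```text
tip tri [ 0.62219145 -0.00245521  0.21614496] 0.0031263251616519003 top@.213 [ 0.62190534 -0.00342133  0.213     ] root@.203 [ 0.70355773 -0.01760568  0.203     ]
local [-0.04649694  0.00040637  0.21614496]
bracket [[380.1, 215.4], [440.3, 209.5], [398.9, 213.6], [427.7, 210.8], [370.8, 216.6]] [[364.5, 161.1], [385.2, 140.3], [371.8, 160.4], [381.6, 150.2], [362.8, 207.0]]
[ 0.49643114 -0.37055614  0.192     ] [ 0.48247349 -0.1863593   0.192     ]
tilt/force [ 0.75132159 -0.05599946  1.93053224 -0.28878454  0.91541941  0.70035724]
```

View pics/m8.png

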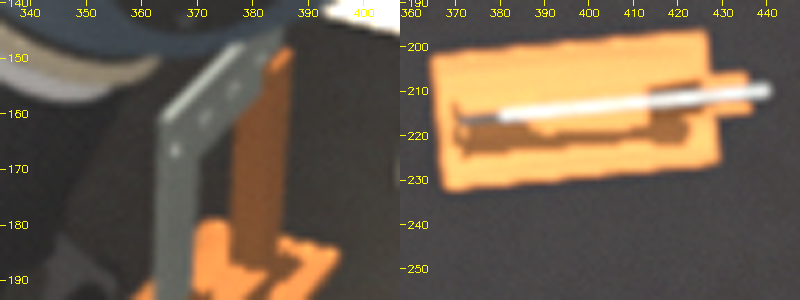

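I've now used all ten picture views, so the remaining checks will be numeric. The bracket pose in the cradle agrees with the prediction within 1 px. I'll go for the bracket now.

```bash
cat >> h.py <<'E'
STAND=frame(.6578,-.0095,-.19)
E
python3 - <<'E'
from h import *
M=toolR(.0726)
s=plan(loc(CRADLE,[0,.001,.27]),M,vmax=40);print(s[0])
plan(loc(CRADLE,[0,.001,.137]),M,start=s)
E
```

```text
t 10.6 F [ 0.3  0.1 -0.1] w 0.05
16 rows: shift [-0.126, 0.0069, 0.0081] turn [0.0086, -0.0005, 0.0022]
[ 0.48972746 -0.27830263  0.27      ]
3 rows: shift [0.0, 0.0, 0.1478] turn [0.0, 0.0, 0.0]
```

servo_tool(steps=[[50, [-0.126, 0.0069, 0.0081], [0.0086, -0.0005, 0.0022]], [50, [-0.126, 0.0069, 0.0081], [0.0086, -0.0005, 0.0022]], [50, [-0.126, 0.0069, 0.0081], [0.0086, -0.0005, 0.0022]], [50, [-0.126, 0.0069, 0.0081], [0.0086, -0.0005, 0.0022]], [50, [-0.126, 0.0069, 0.0081], [0.0086, -0.0005, 0.0022]], [50, [-0.126, 0.0069, 0.0081], [0.0086, -0.0005, 0.0022]], [50, [-0.126, 0.0069, 0.0081], [0.0086, -0.0005, 0.0022]], [50, [-0.126, 0.0069, 0.0081], [0.0086, -0.0005, 0.0022]]])

```text
t: 11.4
tool_pos: [0.4398, 0.019, 0.2881]
tcp_rot: [0.656, 0.747, 0.083, 0.069]
contact_force: [0.1, -0.2, -0.3]
width: 0.0502
finger_force: 0.0
```

servo_tool(steps=[[50, [-0.126, 0.0069, 0.0081], [0.0086, -0.0005, 0.0022]], [50, [-0.126, 0.0069, 0.0081], [0.0086, -0.0005, 0.0022]], [50, [-0.126, 0.0069, 0.0081], [0.0086, -0.0005, 0.0022]], [50, [-0.126, 0.0069, 0.0081], [0.0086, -0.0005, 0.0022]], [50, [-0.126, 0.0069, 0.0081], [0.0086, -0.0005, 0.0022]], [50, [-0.126, 0.0069, 0.0081], [0.0086, -0.0005, 0.0022]], [50, [-0.126, 0.0069, 0.0081], [0.0086, -0.0005, 0.0022]], [50, [-0.126, 0.0069, 0.0081], [0.0086, -0.0005, 0.0022]]])

```text
t: 12.2
tool_pos: [0.4902, -0.2796, 0.2691]
tcp_rot: [0.681, 0.733, -0.0, -0.001]
contact_force: [-0.2, -1.0, 0.3]
width: 0.0502
finger_force: 0.0
```

servo_tool(steps=[[50, [0, 0, 0], [0, 0, 0]], [50, [0, 0, 0], [0, 0, 0]]])

```text
t: 12.4
tool_pos: [0.4901, -0.278, 0.2691]
tcp_rot: [0.681, 0.732, 0.0, -0.001]
contact_force: [-0.3, -0.2, -0.4]
width: 0.0502
finger_force: 0.0
```

```bash
python3 - <<'E'
from h import *
print(r.get_obs()['tool_pos'])
plan(loc(CRADLE,[0,.001,.137]),toolR(.0726))
E
```

```text
[ 0.49006751 -0.27802871  0.26911041]
t 12.4 F [-0.3 -0.2 -0.4] w 0.0502
3 rows: shift [-0.0004, -0.0004, 0.1468] turn [-0.0, -0.0002, 0.0]
```

servo_tool(steps=[[50, [0, 0, 0.15], [0, 0, 0]], [50, [0, 0, 0.15], [0, 0, 0]], [50, [0, 0, 0.14], [0, 0, 0]], [50, [0, 0, 0], [0, 0, 0]], [0, [0, 0, 0], [0, 0, 0]], [0, [0, 0, 0], [0, 0, 0]], [0, [0, 0, 0], [0, 0, 0]], [0, [0, 0, 0], [0, 0, 0]]], squeeze=25)

```text
t: 13.2
tool_pos: [0.4917, -0.2783, 0.1414]
tcp_rot: [0.68, 0.733, 0.001, 0.003]
contact_force: [-0.9, 1.5, 8.0]
width: 0.005
finger_force: 27.7
```

servo_tool(steps=[[0, [0, 0, 0], [0, 0, 0]], [0, [0, 0, 0], [0, 0, 0]]])

```text
t: 13.4
tool_pos: [0.4917, -0.2783, 0.1414]
tcp_rot: [0.68, 0.733, 0.001, 0.003]
contact_force: [-1.4, 0.9, 7.0]
width: 0.0052
finger_force: 27.7
```

servo_tool(steps=[[0, [0, 0, 0], [0, 0, 0]], [0, [0, 0, 0], [0, 0, 0]]], squeeze=80)

```text
t: 13.6
tool_pos: [0.4918, -0.2783, 0.1416]
tcp_rot: [0.68, 0.733, 0.001, 0.003]
contact_force: [-2.4, 2.3, 9.1]
width: 0.0038
finger_force: 81.6
```

servo_tool(steps=[[0, [0, 0, -0.05], [0, 0, 0]], [0, [0, 0, -0.1], [0, 0, 0]], [0, [0, 0, -0.12], [0, 0, 0]], [0, [0, 0, -0.12], [0, 0, 0]], [0, [0, 0, -0.12], [0, 0, 0]], [0, [0, 0, -0.1], [0, 0, 0]], [0, [0, 0, 0], [0, 0, 0]], [0, [0, 0, 0], [0, 0, 0]]])

```text
t: 14.4
tool_pos: [0.4903, -0.2776, 0.3226]
tcp_rot: [0.68, 0.733, 0.001, 0.002]
contact_force: [0.3, -0.4, -2.8]
width: 0.0035
finger_force: 80.1
```

```bash
python3 - <<'E'
from h import *
l=CRADLE[1].T@(np.array([.4917,-.2783,.1414])-CRADLE[0]);print('tcp in cradle at grasp',l)
o=r.get_obs();p=np.array(o['tool_pos']);M=R.from_quat(o['tcp_rot']).as_matrix();print(p,o['contact_force'],o['width'])
hx=.028-l[1]
# target hole pos: hole centre on axis, local x -.055 (20 mm before tip), then engaged
M2=toolR(-.19)
def tgt(x,dz): # hole centre dz above peg axis at stand-local x
    ax=.203+(.045-x)/80*10
    return loc(STAND,[x,0,ax+dz])-M2@np.array([hx,0,-.0246+0])
h0=M@np.array([hx,0,-.0246]);print('hx',hx,'hole now',p+h0)
s=plan(tgt(-.085,.004),M2,vmax=35);print(s[0])
cs=r.read_camera('side');ct=r.read_camera('top')
np.save('hx.npy',hx)
E
```

```text
tcp in cradle at grasp [0.00196753 0.00085955 0.1414    ]
[ 0.49032866 -0.2775679   0.32264907] [ 0.31968513 -0.35362361 -2.80657589] 0.0034548889768749144
hx 0.027140453079823143 hole now [ 0.48822804 -0.25046827  0.34720435]
t 14.4 F [ 0.3 -0.4 -2.8] w 0.0035
9 rows: shift [0.0968, 0.0251, 0.0459] turn [0.0001, 0.0, 0.0094]
[ 0.56920392 -0.02009903  0.19865   ]
```

servo_tool(steps=[[0, [0.0968, 0.025, 0.0459], [0, 0, 0.0094]], [0, [0.0968, 0.025, 0.0459], [0, 0, 0.0094]], [0, [0.0968, 0.025, 0.0459], [0, 0, 0.0094]], [0, [0.0968, 0.025, 0.0459], [0, 0, 0.0094]], [0, [0.0968, 0.025, 0.0459], [0, 0, 0.0094]], [0, [0.0968, 0.025, 0.0459], [0, 0, 0.0094]], [0, [0.0968, 0.025, 0.0459], [0, 0, 0.0094]], [0, [0.0968, 0.025, 0.0459], [0, 0, 0.0094]]])

```text
t: 15.3
tool_pos: [0.5568, -0.0464, 0.2103]
tcp_rot: [0.762, 0.647, 0.0, 0.0]
contact_force: [-0.1, 0.7, -2.5]
width: 0.0035
finger_force: 80.0
```

servo_tool(steps=[[0, [0.0968, 0.025, 0.0459], [0, 0, 0.0094]], [0, [0, 0, 0], [0, 0, 0]], [0, [0, 0, 0], [0, 0, 0]], [0, [0, 0, 0], [0, 0, 0]]])

```text
t: 15.7
tool_pos: [0.5691, -0.021, 0.1981]
tcp_rot: [0.771, 0.636, 0.0, 0.001]
contact_force: [1.1, -0.6, -2.8]
width: 0.0034
finger_force: 80.1
```

```bash
cat > t.py <<'E'
from h import *
hx=float(np.load('hx.npy'));M2=toolR(-.19)
def tgt(x,dz):
    return loc(STAND,[x,0,.203+(.045-x)/8+dz])-M2@np.array([hx,0,-.0246])
# check: compare predicted bracket mask with picture, shift search (side view)
def check():
    o=r.get_obs();p=np.array(o['tool_pos']);M=R.from_quat(o['tcp_rot']).as_matrix()
    h=p+M@np.array([hx,0,-.0246]);print('hole',np.round(h,4),'in stand',np.round(STAND[1].T@(h-STAND[0]),4))
    B=lambda y,z:h+M@np.array([y-.028,0,-(z-.154)])
    for n in('side','top'):
        c=cam(n);g=cv2.cvtColor(c['pixels'],6);cv2.imwrite('pics/chk_%s.png'%n,c['pixels'])
        e=cv2.Canny(cv2.GaussianBlur(g,(0,0),.8),15,40);D=cv2.distanceTransform(255-e,cv2.DIST_L2,5)
        edges=[((.09,0),(.09,.13)),((.04,0),(.04,.12)),((.04,0),(.09,0)),((.03,.13),(-.09,.13)),((-.09,.13),(-.09,.18)),((-.09,.18),(-.03,.18)),((.03,.18),(.09,.18))] if n=='side' else [((-.09,.18),(-.03,.18)),((.03,.18),(.09,.18)),((-.09,.13),(-.09,.18))]
        q=proj(c,[B(*(np.array(a)*(1-t)+np.array(b)*t)) for a,b in edges for t in np.linspace(0,1,25)])
        best=[]
        for du in np.arange(-6,6.1,.5):
            for dv in np.arange(-6,6.1,.5):
                v=cv2.remap(D,(q[:,0]+du).astype(np.float32),(q[:,1]+dv).astype(np.float32),1)
                best.append((np.minimum(v,3).mean(),du,dv))
        best.sort();print(n,[tuple(np.round(b,2)) for b in best[:4]],'hole px',np.round(proj(c,h),1))
E
python3 - <<'E'
from t import *
check()
s=plan(tgt(-.06,0),M2)
s=plan(tgt(-.010,0),M2,start=s)
E
```

```text
hole [0.5742 0.0057 0.2227] in stand [-0.085  -0.0009  0.2227]
side [(np.float64(0.58), np.float64(0.0), np.float64(0.5)), (np.float64(0.59), np.float64(0.0), np.float64(0.0)), (np.float64(0.62), np.float64(0.5), np.float64(0.0)), (np.float64(0.64), np.float64(0.0), np.float64(-0.5))] hole px [[307.  170.6]]
top [(np.float64(1.07), np.float64(-5.5), np.float64(6.0)), (np.float64(1.08), np.float64(-6.0), np.float64(6.0)), (np.float64(1.1), np.float64(-5.5), np.float64(5.5)), (np.float64(1.11), np.float64(-6.0), np.float64(5.5))] hole px [[313.2 185.1]]
t 15.8 F [ 1.2 -0.4 -2.6] w 0.0034
1 rows: shift [0.0036, 0.0825, 0.0235] turn [0.0009, 0.0001, -0.0007]
2 rows: shift [0.0, 0.0833, 0.0104] turn [0.0, 0.0, 0.0]
```

servo_tool(steps=[[0, [0.0036, 0.0825, 0.0235], [0, 0, 0]], [0, [0, 0, 0], [0, 0, 0]], [0, [0, 0, 0], [0, 0, 0]]])

```text
t: 16.1
tool_pos: [0.5937, -0.0246, 0.1912]
tcp_rot: [0.772, 0.636, 0.001, 0.001]
contact_force: [0.5, 0.1, -3.1]
width: 0.0036
finger_force: 80.0
```

servo_tool(steps=[[0, [0, 0.03, 0.0037], [0, 0, 0]], [0, [0, 0.03, 0.0037], [0, 0, 0]], [0, [0, 0.02, 0.0025], [0, 0, 0]], [0, [0, 0, 0], [0, 0, 0]]])

```text
t: 16.5
tool_pos: [0.6181, -0.0288, 0.1881]
tcp_rot: [0.771, 0.636, 0.001, 0.001]
contact_force: [0.0, 0.7, -1.9]
width: 0.004
finger_force: 80.0
```

servo_tool(steps=[[0, [0, 0.02, 0.0025], [0, 0, 0]], [0, [0, 0.02, 0.0025], [0, 0, 0]], [0, [0, 0, 0], [0, 0, 0]]])

```text
t: 16.8
tool_pos: [0.6298, -0.031, 0.1867]
tcp_rot: [0.771, 0.636, 0.001, 0.001]
contact_force: [-0.2, -0.2, -2.1]
width: 0.0035
finger_force: 80.0
```

```bash
python3 - <<'E'
from t import *
check()
c=r.read_camera('side');print('tip px',proj(c,[loc(STAND,[-.035,0,.213])]))
s=plan(tgt(-.005,0),M2)
E
```

```text
hole [ 0.6349 -0.0043  0.2113] in stand [-0.0234  0.0007  0.2113]
side [(np.float64(0.59), np.float64(0.0), np.float64(0.0)), (np.float64(0.6), np.float64(0.0), np.float64(-0.5)), (np.float64(0.61), np.float64(0.0), np.float64(0.5)), (np.float64(0.61), np.float64(0.5), np.float64(-0.5))] hole px [[292.9 167.6]]
top [(np.float64(0.91), np.float64(-5.0), np.float64(-1.5)), (np.float64(0.92), np.float64(3.5), np.float64(5.0)), (np.float64(0.93), np.float64(3.5), np.float64(5.5)), (np.float64(0.93), np.float64(-5.0), np.float64(-1.0))] hole px [[316.1 164.6]]
tip px [[295.62267492 168.27210168]]
t 16.95 F [-0.2  1.6 -1.1] w 0.0037
1 rows: shift [-0.0027, 0.0637, 0.0075] turn [0.0007, 0.0001, -0.0004]
```

servo_tool(steps=[[0, [-0.001, 0.03, 0.0037], [0, 0, 0]], [0, [-0.001, 0.03, 0.0037], [0, 0, 0]], [0, [0, 0, 0], [0, 0, 0]], [0, [0, 0, 0.007], [0, 0, 0]], [0, [0, 0, 0], [0, 0, 0]]])

```text
t: 17.45
tool_pos: [0.6465, -0.0348, 0.1821]
tcp_rot: [0.771, 0.636, 0.0, 0.001]
contact_force: [-0.3, -0.4, -2.8]
width: 0.0034
finger_force: 80.0
```

servo_tool(steps=[[0, [0, 0, 0.005], [0, 0, 0]], [0, [0, 0, 0], [0, 0, 0]]])

```text
t: 17.65
tool_pos: [0.6467, -0.0348, 0.181]
tcp_rot: [0.771, 0.636, 0.001, 0.001]
contact_force: [-0.3, -0.3, -2.4]
width: 0.0037
finger_force: 80.1
```

servo_tool(steps=[[0, [0, 0, 0.004], [0, 0, 0]], [0, [0, 0, 0], [0, 0, 0]]])

```text
t: 17.85
tool_pos: [0.6469, -0.0349, 0.1805]
tcp_rot: [0.771, 0.636, 0.001, 0.001]
contact_force: [-1.3, 0.5, 1.7]
width: 0.0036
finger_force: 80.7
```

The peg took the load right at the expected height, so I'll release gently.

servo_tool(steps=[[10, [0, 0, 0], [0, 0, 0]], [10, [0, 0, 0], [0, 0, 0]], [30, [0, 0, 0], [0, 0, 0]], [45, [0, 0, 0], [0, 0, 0]], [45, [0, 0, 0], [0, 0, 0]], [45, [0, 0, 0], [0, 0, 0]]], squeeze=20)

```text
t: 18.45
tool_pos: [0.6468, -0.0349, 0.1799]
tcp_rot: [0.771, 0.636, 0.001, 0.001]
contact_force: [0.8, -0.6, 0.6]
width: 0.0447
finger_force: 0.0
```

servo_tool(steps=[[45, [0, 0, -0.05], [0, 0, 0]], [45, [0, 0, -0.1], [0, 0, 0]], [45, [0, 0, -0.12], [0, 0, 0]], [45, [0, 0, -0.12], [0, 0, 0]], [45, [0, -0.15, 0], [0, 0, 0]], [45, [0, -0.15, 0], [0, 0, 0]], [45, [0, -0.15, 0], [0, 0, 0]], [45, [0, -0.15, 0], [0, 0, 0]]])

```text
t: 19.25
tool_pos: [0.4681, -0.0003, 0.2975]
tcp_rot: [0.771, 0.636, 0.001, 0.002]
contact_force: [0.7, 0.7, 1.1]
width: 0.0449
finger_force: 0.0
```

servo_tool(steps=[[45, [-0.15, 0, 0], [0, 0, 0]], [45, [-0.15, 0, 0], [0, 0, 0]], [45, [-0.15, 0, 0], [0, 0, 0]], [45, [-0.15, 0, 0], [0, 0, 0]], [45, [-0.15, 0, 0], [0, 0, 0]], [45, [0, 0, 0], [0, 0, 0]], [45, [0, 0, 0], [0, 0, 0]], [45, [0, 0, 0], [0, 0, 0]]])

```text
t: 20.05
tool_pos: [0.4272, -0.2207, 0.2972]
tcp_rot: [0.771, 0.637, 0.001, 0.001]
contact_force: [-0.0, 0.3, -0.5]
width: 0.0453
finger_force: 0.0
```

servo_tool(steps=[[45, [0, 0, 0], [0, 0, 0]], [45, [0, 0, 0], [0, 0, 0]], [45, [0, 0, 0], [0, 0, 0]], [45, [0, 0, 0], [0, 0, 0]], [45, [0, 0, 0], [0, 0, 0]], [45, [0, 0, 0], [0, 0, 0]], [45, [0, 0, 0], [0, 0, 0]], [45, [0, 0, 0], [0, 0, 0]]])

```text
t: 20.85
tool_pos: [0.427, -0.2215, 0.2965]
tcp_rot: [0.771, 0.636, 0.001, 0.001]
contact_force: [0.4, 0.3, -0.2]
width: 0.045
finger_force: 0.0
```

servo_tool(steps=[[45, [0, 0, 0], [0, 0, 0]], [45, [0, 0, 0], [0, 0, 0]], [45, [0, 0, 0], [0, 0, 0]], [45, [0, 0, 0], [0, 0, 0]], [45, [0, 0, 0], [0, 0, 0]], [45, [0, 0, 0], [0, 0, 0]], [45, [0, 0, 0], [0, 0, 0]], [45, [0, 0, 0], [0, 0, 0]]])

```text
t: 21.65
tool_pos: [0.427, -0.2214, 0.2965]
tcp_rot: [0.771, 0.636, 0.001, 0.001]
contact_force: [0.6, -0.8, 0.4]
width: 0.0452
finger_force: 0.0
```

servo_tool(steps=[[45, [0, 0, 0], [0, 0, 0]], [45, [0, 0, 0], [0, 0, 0]], [45, [0, 0, 0], [0, 0, 0]], [45, [0, 0, 0], [0, 0, 0]], [45, [0, 0, 0], [0, 0, 0]], [45, [0, 0, 0], [0, 0, 0]], [45, [0, 0, 0], [0, 0, 0]], [45, [0, 0, 0], [0, 0, 0]]])

```text
t: 22.45
tool_pos: [0.427, -0.2215, 0.2965]
tcp_rot: [0.771, 0.636, 0.001, 0.001]
contact_force: [-0.4, 0.4, 0.5]
width: 0.0451
finger_force: 0.0
```

```bash
cat > fin.py <<'E'
from t import *
from scipy.optimize import minimize
import time
a=cam('side')['pixels'].astype(int);o=r.get_obs();print(o['t'],o['tool_pos'],o['contact_force'])
def E(n):
    c=cam(n,'fin_%s.png'%n);g=cv2.cvtColor(c['pixels'],6)
    e=cv2.Canny(cv2.GaussianBlur(g,(0,0),.8),15,40);return c,cv2.distanceTransform(255-e,cv2.DIST_L2,5)
V={n:E(n) for n in('side','top')}
ed=[((.09,0),(.09,.13)),((.04,0),(.04,.12)),((.04,0),(.09,0)),((.03,.13),(-.09,.13)),((-.09,.13),(-.09,.18)),((-.09,.18),(.09,.18))]
pts=np.array([np.array(a)*(1-t)+np.array(b)*t for a,b in ed for t in np.linspace(0,1,25)])-[.028,.154]
def cost(p): # x local, dz, roll(in plane), yaw
    c_,s_=np.cos(p[2]),np.sin(p[2]);y=pts[:,0]*c_-pts[:,1]*s_;z=pts[:,0]*s_+pts[:,1]*c_
    F=frame(*loc(STAND,[p[0],0,0])[:2],-.19+p[3]);P=np.array([loc(F,[0,b,.205+p[1]+d]) for b,d in zip(y,z)])
    k=0
    for n,m in(('side',slice(None)),('top',slice(125,None))):
        c,D=V[n];q=proj(c,P[m]).astype(np.float32);k+=np.minimum(cv2.remap(D,q[:,0].copy(),q[:,1].copy(),1),4).mean()
    return k
b=min((minimize(cost,[x,0,ro,0],method='Nelder-Mead',options=dict(initial_simplex=[[x,0,ro,0],[x+.008,0,ro,0],[x,.005,ro,0],[x,0,ro+.05,0],[x,0,ro,.06]])) for x in(-.02,-.007,.006) for ro in(-.1,0,.1)),key=lambda s:s.fun)
print('x,dz,roll,yaw',np.round(b.x,4),b.fun)
d=np.abs(cam('side')['pixels'].astype(int)-a).max(2);print('motion px',(d[140:260,240:340]>12).sum())
t7=cv2.imread('pics/t7.png').astype(int);f=V['top'][0]['pixels'].astype(int)
print('easel region change',(np.abs(t7-f).max(2)[195:255,185:260]>25).sum(),'bottle',(np.abs(t7-f).max(2)[215:245,455:500]>25).sum())
E
python3 fin.py
```

```text
22.5 [ 0.42703004 -0.22142246  0.29654508] [-0.11179605 -0.72728794 -0.05970705]
x,dz,roll,yaw [-0.0111  0.0016 -0.01    0.0044] 0.8838952779769897
motion px 3
easel region change 0 bottle 276
```

servo_tool(steps=[[45, [0, 0, 0], [0, 0, 0]], [45, [0, 0, 0], [0, 0, 0]], [45, [0, 0, 0], [0, 0, 0]], [45, [0, 0, 0], [0, 0, 0]], [45, [0, 0, 0], [0, 0, 0]], [45, [0, 0, 0], [0, 0, 0]], [45, [0, 0, 0], [0, 0, 0]], [45, [0, 0, 0], [0, 0, 0]]])

```text
t: 23.45
tool_pos: [0.427, -0.2214, 0.2965]
tcp_rot: [0.771, 0.636, 0.001, 0.001]
contact_force: [-0.9, 0.2, 0.3]
width: 0.0449
finger_force: 0.0
```

```bash
python3 fin.py; python3 - <<'E'
import cv2,numpy as np
for f in('top0','t7','fin_top'):
    a=cv2.imread(f'pics/{f}.png').astype(int)
    s=a[210:250,455:510];m=(s[...,2]>180)&(s[...,0]<110);j=a[245:275,285:320].min(2)>170
    print(f,m.sum(),np.argwhere(m).mean(0) if m.any() else None,j.sum(),np.argwhere(j).mean(0) if j.any() else None,s.mean(), (np.abs(a-cv2.imread('pics/top0.png')).max(2)[215:255,130:175]>25).sum())
E
```

```text
23.5 [ 0.42700493 -0.221426    0.29653392] [-0.00634194 -0.25474976 -0.77700204]
x,dz,roll,yaw [-0.0109  0.0013 -0.0108 -0.0002] 0.8952938318252563
motion px 4
easel region change 0 bottle 276
top0 65 [19.43076923 32.35384615] 311 [19.88745981 17.35691318] 66.3219696969697 0
t7 65 [19.43076923 32.35384615] 311 [19.88745981 17.35691318] 66.2240909090909 0
fin_top 65 [19.43076923 32.35384615] 311 [19.88745981 17.35691318] 74.53924242424243 0
```

Bystanders haven't moved, the bracket is level and still, and the panel is unchanged, so I'm handing in.

```bash
python3 -c "
from bench import r
print(r.sign_off())"
```

```text
the job is handed in; nothing more can be done
None
```

The job is handed in: the panel stands on the easel ledge with its back flat on the face, and the bracket hangs still by hole 3 with its long edge level (about 0.6° by the cameras). The jar, bottle and brush pot didn't move, and it finished at about 23.5 s of the 64 s allowed.

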